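# Tuck the edging strip under the chessboard's lapped leaf and hold it flat

### The arm

A 6-joint arm with a two-finger parallel gripper is mounted at the origin on the work surface. World frame = base frame: x ahead of the robot, y to its left, z up, the work surface at z = 0. Lengths are in m, angles in rad, forces in N, time in s.
With the tool pointing down it reaches from about 0.35 to 0.8 m from the base axis. Payload 7.3 kg.
Tool frame: the origin (TCP) lies midway between the tips of the shut fingers; the grasp point (between the pads) lies 19 mm behind it; z points along the fingers, y is the line along which they close (so a half turn about z gives the same grasp; the last joint's range is limited). The gripper opens to 85 mm and grips with 20 to 120 N. Pads are 22 mm wide; open, the fingers measure 114 mm over their backs; the gripper's body (76 mm by 85 mm) begins 54 mm behind the grasp point. The pads swing forward as they close: fully open they stand 13 mm farther back than shut.
Start: joints at [-1.26, 0.342, 1.524, -0, 1.275, -0.146], TCP at [0.232, -0.471, 0.231] pointing down, gripper open.
Joint ranges: [-2.53, 2.53], [-0.77, 2.02], [0.04, 2.7], [-1, 4.14], [0.28, 2.66], [-3.11, 3.11]. Speed limits (rad/s): [2.57, 2.57, 3.14, 3.14, 3.14, 3.14].

### API

Orientations are given as [roll, pitch, yaw] about the fixed x, y, z axes, in that order (R = Rz(yaw) Ry(pitch) Rx(roll)).
In Python, from rig import manip gives the robot as it stands. The module is installed in compiled form; this text tells all that it offers.
- The arm moves only by the tool play_rows, never from a script. Its argument "moves" is a list of rows, each an object of numbers: "rx", "ry", "rz": the turn, a rotation vector about the tool's x, y, z scaled (see below); "dx", "dy", "dz": the shift along the tool's x, y, z scaled (see below); "gripper": the opening, from 0 (shut) to 1 (fully open). In form: [{"rx": .., "ry": .., "rz": .., "dx": .., "dy": .., "dz": .., "gripper": ..}, ...]. A call has exactly 5 rows; each row shifts and turns the commanded pose from where the row before left it, along the tool's axes as they then stand; what a row does not reach is not made up. The controller multiplies each number of a shift by 6 cm and each number of a turn by 60 degrees. A row lasts 1/8 s, in which the tool goes at most 62.5 mm and 10.7 degrees, less where a joint would pass 70% of its speed; a pose out of reach is approached as far as the arm can. A call with a number of a shift or a turn outside -1 to 1 is refused whole. A call with a gripper value outside its range is refused whole. The fingers move at their own pace and stop on an object; "force" is the grip in N (left out, the last holds). Time passes only in rows, so rows that do not move let the fingers close, or fill a call up. It gives the time, the measured TCP pose, the force, the opening and the grip force at its end, in the units of the state.
- manip.read_state(): the state, without advancing time (a new reading comes with each control period).
- manip.get_image(name): name is "scene" or "top"; returns a dict with "frame" (420x560x3 uint8, blue, green, red), "z_map" (420x560 float32, m along the optical axis (not along the pixel's ray), 0 where there is no reading), "fov_y" (degrees; the focal length in pixels is half the picture's height over the tangent of half this angle, whatever the lens; pixels are square), "cx", "cy" (the principal point, pixels), "R" (3x3) and "t" (3): a world point X has camera coordinates R X + t. Camera axes: x right, y down, z forward; pixel columns grow to the right and rows downward; lengths in m; the calibration is good to about 2 mm. A picture is of the moment at which its call begins.
- manip.sign_off(): hands the job in; it is judged then, once.
Trained networks look in a picture, given as the dict that the camera call returned (one of the last four; its "shot" number tells which), for a name from the list of things; names that differ only in an ending like _2 or _b are one class to them, and where a whole thing is asked for, a point or a joint stands for the part that bears it (a point fixed in the world has none). Each returns a list of dicts, best first, with "score" (0 to 1); they miss things now and then, are a little off and sometimes report something else, mostly with a low value. They report only what shows in the picture. A call takes as long as a camera call.
- manip.boxes_of(picture, name): "point" ([x, y, z] in m, in the coordinates of the camera as it stood for that picture, good to about 4 mm: the middle of the surface that is visible of it).
- manip.masks_of(picture, name): "region" (420x560 bool, what is visible of it).
- manip.place_of(picture, name): "point" ([x, y, z] in m, in the coordinates of the camera as it stood for that picture, good to about 4 mm: a listed point, or the origin of a listed thing).
The state is a dict: "time": time; "joints": joint angles; "joint_velocities": joint speeds; "tau": joint torques, N m; "ee_pos": TCP position; "tcp_rot": TCP orientation; "ft_force": force on the tool from outside, world axes, zero at the start; "wrist_torque": the same for the moment, N m; "grip_width": finger opening in m; "grasp_force": force on a finger pad.
Only numpy, scipy, OpenCV 4.12 (cv2) and the standard library are available. Lean on these libraries where they do the work, as an engineer would, in place of code of your own. Each camera call takes 0.05 s, during which the arm holds its last target. There are 200 camera calls.

### The job

Repair the chessboard: pick up the aluminium edging strip by its upright rib and tuck its wide flat tongue about 25 mm under the near, lapped edge of the board's hinged leaf, square and centred, without lifting the leaf or upsetting the two pieces standing on it. Then press the strip firmly flat on the board's ledge and finish while still holding it pressed there, not letting go. Leave everything else on the table where it is.

Things in the scene. Friction and masses are not known exactly. Their poses are not given: they have to be found in the camera images.
- strip: Loose aluminium strip, about 0.2 kg: flat plate 82 (x) x 130 (y) x 4 mm with an upright rib along y, 10 mm thick, 130 long, its top 36 mm above the underside. Origin: underside, below the rib's middle. The plate reaches 65 mm to +x (tongue, goes under the leaf), 17 mm to -x (heel). Starts flat on the table left or right of the board, tongue pointing away from the robot within 0.6 rad.
- tongue (a point): Middle of the strip's tongue edge, on the underside: 65 mm from the strip's origin along its +x.
- board: Chessboard, fixed. Origin: at table height, below the middle of the leaf's near (lapped) edge; +x runs to the hinge, away from the robot; z up. Wooden baseboard 12 mm thick, y -95 to 95, x -60 to 195 mm; its bare top at x -60 to 0 is the ledge. Between baseboard and leaf is a slot 9 mm high (12 to 21 mm above the table), open at the front, closed off by packing at x = 36 mm.
- ledge_mid (a point): Middle of the bare ledge's top face: board frame x = -30, y = 0, z = 12 mm.
- lap_edge (a point): Middle of the near edge of the leaf, on its underside (moves with the leaf). The leaf is a level 180 x 180 x 4 mm panel of dark and light squares, underside 21 mm and top 25 mm above the table.
- leaf (a joint): Angle of the leaf on its far hinge, rad: 0 lying down, grows as the near edge is lifted (0.01 rad lifts the edge 1.8 mm). It swings freely and only its weight (0.3 kg) keeps it down.
- pawn: Black plastic pawn, 35 mm tall, 18 mm foot, standing loose on the leaf. Origin: centre of its foot.
- bishop: Black plastic bishop, 48 mm tall, 19 mm foot, standing loose on the leaf. Origin: centre of its foot.
- taken_pawn: Black plastic pawn, 35 mm tall, standing on the table between robot and chessboard; leave alone. Origin: centre of its foot.
- tea_bowl: White ceramic tea bowl, 110 mm wide, 65 mm high; leave alone. Origin: centre of its foot.
- key_tray: Steel key tray 100 x 140 x 20 mm, keys in it, on the other side of the chessboard from the strip; leave alone. Origin: centre of its underside.
- piece_box: Wooden box for chess pieces, 90 x 150 x 45 mm; leave alone. Origin: centre of its underside.
- balm_jar: Small jar, 56 mm wide, 50 mm high; leave alone. Origin: centre of its underside.

How it is judged:
On the way:
1. the strip's tongue is at least 18 mm under the lapped edge, square and centred, with the leaf down (x of tongue in the frame of board above 0.018 m and y of tongue in the frame of board between -0.02 and 0.02 m and z of tongue in the frame of board between 0.009 and 0.022 m and angle between the x axis of strip and the x axis of board, either way round below 0.1 rad and value of joint leaf below 0.015 rad), for 0.2 s.
At the end, for the whole second after the job is handed in: Tongue edge at least 18 mm under the lap, centred within 20 mm, square within 0.1 rad, flat on the ledge (2.5 mm, 0.05 rad), at rest and pressed with over 5 N by the fingers still holding it; leaf down (under 0.012 rad), both pieces upright (0.15 rad) (x of tongue in the frame of board above 0.018 m and y of tongue in the frame of board between -0.02 and 0.02 m and z of tongue in the frame of board between 0.009 and 0.0145 m and angle between the x axis of strip and the x axis of board, either way round below 0.1 rad and angle between strip's own z axis and vertical below 0.05 rad and contact force between strip and board above 5 N and contact force between the fingers and strip above 3 N and value of joint leaf below 0.012 rad and linear speed of strip below 0.02 m/s and angle between each of pawn, bishop's own z axis and vertical below 0.15 rad); the arm keeps its last pose, push and grip.
It fails at once if the leaf is lifted more than 5 mm at its edge (value of joint leaf above 0.028 rad).
It fails at once if a piece on the leaf is tipped or shifted by more than 15 mm (angle between any of pawn, bishop's own z axis and vertical above 0.4 rad or distance of any of pawn, bishop from where it was at the start of the episode above 0.015 m).
It fails at once if another thing on the table is moved by more than 30 mm (distance of any of taken_pawn, tea_bowl, key_tray, piece_box, balm_jar from where it was at the start of the episode above 0.03 m).
It also fails if it takes over 37 s, if anything falls off the work surface, if the arm or the gripper's body presses on something with over 40 N, if the wrist force passes 120 N, or if a joint passes its speed limit or range.

## Working session

There is one attempt and no reset: what is moved stays moved. The work goes in short steps, Python scripts to look and compute and a tool call to move; the robot and the scene stay as the last step left them, time stands still between calls to the robot, and variables do not carry over. Pictures are saved under pics/ and viewed, at most 10 in all, crops included, and the job is handed in when it is done.

Besides the shell and the picture viewer there is one more tool, called after ">>>" as name([rows], argument=value, ...), one row to a line, values as JSON. play_rows: Moves the arm, as the interface text tells. Its arguments: {"type":"object","properties":{"moves":{"type":"array","items":{"type":"object","properties":{"rx":{"type":"number","minimum":-1,"maximum":1},"ry":{"type":"number","minimum":-1,"maximum":1},"rz":{"type":"number","minimum":-1,"maximum":1},"dx":{"type":"number","minimum":-1,"maximum":1},"dy":{"type":"number","minimum":-1,"maximum":1},"dz":{"type":"number","minimum":-1,"maximum":1},"gripper":{"type":"number"}}}},"force":{"type":"number"}},"required":["moves"]}

```bash
mkdir -p pics
cat > h.py <<'E'
import numpy as np, cv2
from rig import manip
def cloud(p):
    z=p["z_map"]; h,w=z.shape; f=h/2/np.tan(np.radians(p["fov_y"])/2)
    v,u=np.mgrid[:h,:w]
    C=np.stack([(u-p["cx"])*z/f,(v-p["cy"])*z/f,z],-1)
    return (C-np.array(p["t"]))@np.array(p["R"])   # R^T (C-t)
def w(p,c): return np.array(p["R"]).T@(np.array(c)-np.array(p["t"]))
E
python3 - <<'E'
from h import *
for n in ("top","scene"):
    p=manip.get_image(n); cv2.imwrite(f"pics/{n}0.png",p["frame"])
    print(n,p["fov_y"],np.round(w(p,[0,0,0]),3))
    for k in "strip tongue board ledge_mid lap_edge pawn bishop taken_pawn tea_bowl key_tray piece_box balm_jar".split():
        print(k,[(round(d["score"],2),np.round(w(p,d["point"]),3).tolist()) for d in manip.place_of(p,k)[:2]])
print(manip.read_state())
E
```

```text
top 51.11500670317827 [0.408 0.048 1.014]
strip [(0.65, [0.484, -0.331, -0.003])]
tongue [(0.75, [0.548, -0.327, 0.001]), (0.46, [0.618, 0.018, 0.02])]
board [(0.97, [0.618, 0.019, 0.001])]
ledge_mid [(0.7, [0.584, 0.017, 0.012])]
lap_edge [(0.76, [0.621, 0.017, 0.018])]
pawn [(0.38, [0.623, 0.018, 0.018])]
bishop [(0.49, [0.722, -0.022, 0.022]), (0.45, [0.551, -0.327, -0.004])]
taken_pawn [(0.47, [0.402, -0.046, 0.002])]
tea_bowl [(0.95, [0.69, 0.319, -0.002]), (0.27, [0.733, 0.071, 0.023])]
key_tray [(0.87, [0.462, 0.304, -0.003])]
piece_box [(0.77, [0.674, -0.335, -0.006])]
balm_jar [(0.56, [0.545, 0.466, -0.003])]
scene 50.00531804344114 [1.183 0.003 0.976]
strip []
tongue [(0.56, [0.547, -0.329, -0.004])]
board [(0.61, [0.618, 0.016, 0.004])]
ledge_mid [(0.61, [0.584, 0.01, 0.012]), (0.34, [0.616, 0.015, 0.02])]
lap_edge [(0.72, [0.62, 0.016, 0.02])]
pawn [(0.56, [0.734, 0.067, 0.025]), (0.41, [0.582, 0.01, 0.014])]
bishop [(0.51, [0.719, -0.02, 0.027])]
taken_pawn [(0.68, [0.698, 0.325, -0.001]), (0.41, [0.404, -0.05, -0.001])]
tea_bowl [(0.62, [0.698, 0.323, 0.001]), (0.22, [0
[... 160 characters left out ...]
 0.464, 0.0])]
{'time': 1.3, 'joints': array([-1.25998909e+00,  3.41995249e-01,  1.52408645e+00,  6.15864112e-06,
        1.27537149e+00, -1.45990259e-01]), 'joint_velocities': array([ 0.00037859,  0.00030139,  0.00039217, -0.00024012,  0.00219989,
        0.00028179]), 'tau': array([ 1.26127452e-03, -4.33560383e+01, -2.46268594e+01, -1.02600723e-04,
        3.32697791e-04,  1.45813141e-05]), 'ee_pos': array([ 0.23160173, -0.47119126,  0.23132871]), 'tcp_rot': array([3.14145382e+00, 1.44578799e-05, 4.56795703e-01]), 'ft_force': array([-0.24015057, -0.40216544, -0.17636762]), 'wrist_torque': array([ 0.02049518, -0.01317026,  0.01344183]), 'grasp_force': 0.0, 'grip_width': 0.08546043911572102}
```

```bash
cat > fit.py <<'E'
from h import *
def rect(X,m):
    P=X[m][:,:2].astype(np.float32); r=cv2.minAreaRect(P); return len(P),np.round(cv2.boxPoints(r),4).tolist(),np.round(np.median(X[m][:,2]),4)
def near(X,x,y,rx,ry,z0,z1):
    return (abs(X[...,0]-x)<rx)&(abs(X[...,1]-y)<ry)&(X[...,2]>z0)&(X[...,2]<z1)
def pca(X,m):
    P=X[m][:,:2]; c=P.mean(0); w_,V=np.linalg.eigh(np.cov((P-c).T)); d=V[:,1]; return c.round(4),np.arctan2(d[1],d[0]).round(4),np.sqrt(w_).round(4)
E
python3 - <<'E'
from fit import *
for n in ("top","scene"):
    p=manip.get_image(n); X=cloud(p)
    print(n,"table z",np.median(X[near(X,.5,.15,.03,.03,-.02,.02)][:,2]))
    rib=near(X,.484,-.33,.08,.1,.028,.045); print("rib",rect(X,rib),pca(X,rib))
    leaf=near(X,.71,.02,.14,.14,.0215,.0285); print("leaf",rect(X,leaf))
    led=near(X,.58,.018,.06,.13,.008,.0155); print("ledge",rect(X,led),pca(X,led))
    # near lap edge: min x of leaf per y column
    for y in np.arange(-.06,.1,.02):
        m=leaf&(abs(X[...,1]-y)<.005); print(round(y,2),np.percentile(X[m][:,0],[.5,99.5]).round(4))
    d=manip.masks_of(p,"strip")
    if d: print(d[0]["score"],rect(X,d[0]["region"]))
E
```

```text
top table z -0.0010810900232346642
rib (273, [[0.4740999937057495, -0.2662999927997589], [0.483599990606308, -0.39730000495910645], [0.4936999976634979, -0.39660000801086426], [0.48410001397132874, -0.2655999958515167]], np.float64(0.0343)) (array([ 0.4837, -0.3312]), np.float64(1.6428), array([0.003 , 0.0383]))
leaf (5247, [[0.612500011920929, 0.11330000311136246], [0.6191999912261963, -0.07569999992847443], [0.8112000226974487, -0.06889999657869339], [0.8044999837875366, 0.1200999990105629]], np.float64(0.0241))
ledge (2042, [[0.5529999732971191, 0.11270000040531158], [0.5546000003814697, -0.07800000160932541], [0.640500009059906, -0.07729999721050262], [0.6388999819755554, 0.11339999735355377]], np.float64(0.0109)) (array([0.5877, 0.0183]), np.float64(1.6045), array([0.0186, 0.0555]))
-0.06 [0.621  0.8068]
-0.04 [0.6187 0.808 ]
-0.02 [0.6186 0.8071]
0.0 [0.6186 0.8061]
0.02 [0.6167 0.8033]
0.04 [0.6165 0.8043]
0.06 [0.6165 0.8033]
0.08 [0.6141 0.8036]
0.32 (70, [[0.4074000120162964, 0.06449999660253525], [0.40799999237060547, 0.04780000075697899], [0.741599977016449, 0.05930000171
[... 557 characters left out ...]
1999999731779099]], np.float64(0.0252))
ledge (1283, [[0.5521000027656555, 0.11100000143051147], [0.5568000078201294, -0.07900000363588333], [0.6425999999046326, -0.07689999788999557], [0.6378999948501587, 0.11309999972581863]], np.float64(0.0122)) (array([0.5841, 0.0163]), np.float64(1.609), array([0.0162, 0.0559]))
-0.06 [0.6208 0.807 ]
-0.04 [0.6206 0.8086]
-0.02 [0.6195 0.8082]
0.0 [0.6191 0.8075]
0.02 [0.6175 0.8068]
0.04 [0.6175 0.806 ]
0.06 [0.6155 0.8052]
0.08 [0.6152 0.8039]
0.56 (1555, [[0.43560001254081726, -0.2822999954223633], [0.48669999837875366, -0.41600000858306885], [1.2343000173568726, -0.13019999861717224], [1.1833000183105469, 0.0034000000450760126]], np.float64(0.0052))
```

View pics/top0.png

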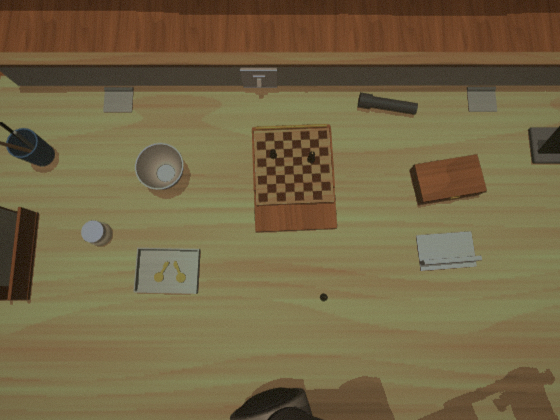

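View pics/scene0.png

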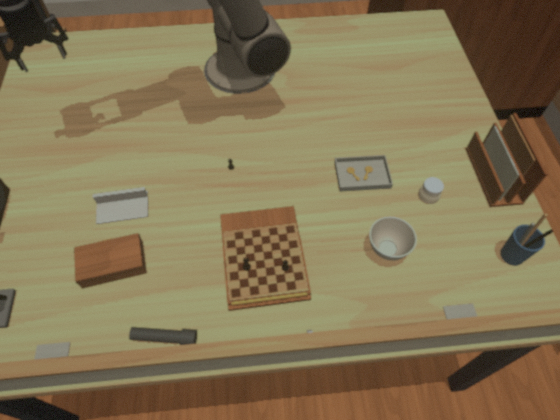

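>>> play_rows([
  {"dx": 0.96,"dy": -0.045,"dz": 0.2,"gripper": 1},
  {"dx": 0.96,"dy": -0.045,"dz": 0.2,"gripper": 1},
  {"dx": 0.96,"dy": -0.045,"dz": 0.2,"gripper": 1},
  {"dx": 0.96,"dy": -0.045,"dz": 0.2,"gripper": 1},
  {"dx": 0.96,"dy": -0.045,"dz": 0.2,"gripper": 1},
])

```text
$.moves[0]: bad value
```

>>> play_rows([
  {"rz": -0.17,"gripper": 1},
  {"rz": -0.17,"gripper": 1},
  {"rz": -0.17,"gripper": 1},
  {"rz": -0.17,"gripper": 1},
  {"rz": -0.17,"gripper": 1},
])

```text
$.moves[0]: bad value
```

>>> play_rows([
  {"rz": -0.14,"gripper": 1},
  {"rz": -0.14,"gripper": 1},
  {"gripper": 1},
  {"gripper": 1},
  {"gripper": 1},
])

```text
$.moves[0]: bad value
```

>>> play_rows([
  {"rx": 0,"ry": 0,"rz": 0,"dx": 0.96,"dy": -0.045,"dz": 0.2,"gripper": 1},
  {"rx": 0,"ry": 0,"rz": 0,"dx": 0.96,"dy": -0.045,"dz": 0.2,"gripper": 1},
  {"rx": 0,"ry": 0,"rz": 0,"dx": 0.96,"dy": -0.045,"dz": 0.2,"gripper": 1},
  {"rx": 0,"ry": 0,"rz": 0,"dx": 0.96,"dy": -0.045,"dz": 0.2,"gripper": 1},
  {"rx": 0,"ry": 0,"rz": 0,"dx": 0.96,"dy": -0.045,"dz": 0.2,"gripper": 1},
], force=60)

```text
time: 2.12
ee_pos: [0.4857, -0.331, 0.171]
tcp_rot: [3.141, -0.0, 0.457]
ft_force: [-0.0, -0.3, 0.4]
grip_width: 0.0855
grasp_force: 0.0
```

>>> play_rows([
  {"rx": 0,"ry": 0,"rz": -0.17,"dx": 0,"dy": 0,"dz": 0,"gripper": 1},
  {"rx": 0,"ry": 0,"rz": -0.17,"dx": 0,"dy": 0,"dz": 0,"gripper": 1},
  {"rx": 0,"ry": 0,"rz": -0.17,"dx": 0,"dy": 0,"dz": 0,"gripper": 1},
  {"rx": 0,"ry": 0,"rz": -0.17,"dx": 0,"dy": 0,"dz": 0,"gripper": 1},
  {"rx": 0,"ry": 0,"rz": -0.17,"dx": 0,"dy": 0,"dz": 0,"gripper": 1},
])

```text
time: 2.75
ee_pos: [0.4841, -0.332, 0.1712]
tcp_rot: [-3.142, 0.0, 1.353]
ft_force: [0.1, 0.2, 0.6]
grip_width: 0.0856
grasp_force: 0.0
```

>>> play_rows([
  {"rx": 0,"ry": 0,"rz": -0.14,"dx": 0,"dy": 0,"dz": 0.5,"gripper": 1},
  {"rx": 0,"ry": 0,"rz": -0.143,"dx": 0,"dy": 0,"dz": 0.5,"gripper": 1},
  {"rx": 0,"ry": 0,"rz": 0,"dx": 0,"dy": 0,"dz": 0.2,"gripper": 1},
  {"rx": 0,"ry": 0,"rz": 0,"dx": 0,"dy": 0,"dz": 0,"gripper": 1},
  {"rx": 0,"ry": 0,"rz": 0,"dx": 0,"dy": 0,"dz": 0,"gripper": 1},
])

```text
time: 3.38
ee_pos: [0.4847, -0.3326, 0.1005]
tcp_rot: [3.14, 0.002, 1.642]
ft_force: [-0.2, -0.5, 0.3]
grip_width: 0.0853
grasp_force: 0.0
```

>>> play_rows([
  {"rx": 0,"ry": 0,"rz": 0,"dx": 0,"dy": 0,"dz": 0.5,"gripper": 1},
  {"rx": 0,"ry": 0,"rz": 0,"dx": 0,"dy": 0,"dz": 0.5,"gripper": 1},
  {"rx": 0,"ry": 0,"rz": 0,"dx": 0,"dy": 0,"dz": 0.4,"gripper": 1},
  {"rx": 0,"ry": 0,"rz": 0,"dx": 0,"dy": 0,"dz": 0.13,"gripper": 1},
  {"rx": 0,"ry": 0,"rz": 0,"dx": 0,"dy": 0,"dz": 0,"gripper": 1},
])

```text
time: 4.0
ee_pos: [0.4845, -0.3324, 0.0081]
tcp_rot: [3.141, 0.001, 1.643]
ft_force: [0.2, 0.6, 0.7]
grip_width: 0.0856
grasp_force: 0.0
```

>>> play_rows([
  {"rx": 0,"ry": 0,"rz": 0,"dx": 0,"dy": 0,"dz": 0,"gripper": 0},
  {"rx": 0,"ry": 0,"rz": 0,"dx": 0,"dy": 0,"dz": 0,"gripper": 0},
  {"rx": 0,"ry": 0,"rz": 0,"dx": 0,"dy": 0,"dz": 0,"gripper": 0},
  {"rx": 0,"ry": 0,"rz": 0,"dx": 0,"dy": 0,"dz": 0,"gripper": 0},
  {"rx": 0,"ry": 0,"rz": 0,"dx": 0,"dy": 0,"dz": 0,"gripper": 0},
], force=80)

```text
time: 4.62
ee_pos: [0.4843, -0.3322, 0.0079]
tcp_rot: [3.141, 0.001, 1.643]
ft_force: [-1.2, 1.0, 2.7]
grip_width: 0.0091
grasp_force: 80.2
```

>>> play_rows([
  {"rx": 0,"ry": 0,"rz": 0,"dx": 0,"dy": 0,"dz": -0.2,"gripper": 0},
  {"rx": 0,"ry": 0,"rz": 0,"dx": 0,"dy": 0,"dz": -0.4,"gripper": 0},
  {"rx": 0,"ry": 0,"rz": 0,"dx": 0,"dy": 0,"dz": -0.4,"gripper": 0},
  {"rx": 0,"ry": 0,"rz": 0,"dx": 0.2,"dy": 0,"dz": -0.3,"gripper": 0},
  {"rx": 0,"ry": 0,"rz": 0,"dx": 0.5,"dy": 0,"dz": 0,"gripper": 0},
])

```text
time: 5.25
ee_pos: [0.4817, -0.2905, 0.0873]
tcp_rot: [3.139, 0.002, 1.642]
ft_force: [0.7, 0.7, -2.7]
grip_width: 0.0087
grasp_force: 79.4
```

>>> play_rows([
  {"rx": 0,"ry": 0,"rz": 0,"dx": 0.8,"dy": 0.15,"dz": 0,"gripper": 0},
  {"rx": 0,"ry": 0,"rz": 0,"dx": 0.9,"dy": 0.25,"dz": 0,"gripper": 0},
  {"rx": 0,"ry": 0,"rz": 0,"dx": 0.9,"dy": 0.25,"dz": 0,"gripper": 0},
  {"rx": 0,"ry": 0,"rz": 0,"dx": 0.9,"dy": 0.25,"dz": 0,"gripper": 0},
  {"rx": 0,"ry": 0,"rz": 0,"dx": 0.7,"dy": 0,"dz": 0,"gripper": 0},
])

```text
time: 5.88
ee_pos: [0.5166, -0.032, 0.0858]
tcp_rot: [3.141, -0.0, 1.645]
ft_force: [-0.2, -0.2, -2.0]
grip_width: 0.0087
grasp_force: 79.3
```

>>> play_rows([
  {"rx": 0,"ry": 0,"rz": 0,"dx": 0.5,"dy": 0,"dz": 0,"gripper": 0},
  {"rx": 0,"ry": 0,"rz": 0.035,"dx": 0.3,"dy": 0,"dz": 0,"gripper": 0},
  {"rx": 0,"ry": 0,"rz": 0,"dx": 0,"dy": 0,"dz": 0,"gripper": 0},
  {"rx": 0,"ry": 0,"rz": 0,"dx": 0,"dy": 0,"dz": 0,"gripper": 0},
  {"rx": 0,"ry": 0,"rz": 0,"dx": 0,"dy": 0,"dz": 0,"gripper": 0},
])

```text
time: 6.5
ee_pos: [0.5132, 0.0123, 0.0855]
tcp_rot: [-3.142, 0.0, 1.606]
ft_force: [0.0, 0.5, -2.8]
grip_width: 0.0087
grasp_force: 79.3
```

Run:
```python
from fit import *
s=manip.read_state(); print(s["ee_pos"],s["tcp_rot"])
for n in ("top","scene"):
    p=manip.get_image(n); X=cloud(p); f=p["frame"]
    x,y=s["ee_pos"][:2]
    m=near(X,x+.038,y,.022,.1,.06,.11); print(n,rect(X,m))
    P=X[m]; 
    if len(P)>20:
        c,*_=np.linalg.lstsq(np.c_[P[:,0]-x,P[:,1]-y,np.ones(len(P))],P[:,2],rcond=None); print("plane",c)
    print([(round(d["score"],2),w(p,d["point"]).round(4)) for d in manip.place_of(p,"tongue")[:2]])
    cv2.imwrite(f"pics/{n}1.png",cv2.resize(f[100:310,180:460] if n=="top" else f[100:310,120:400],None,fx=2.5,fy=2.5))
```

```text
[0.51316087 0.01231327 0.0855188 ] [-3.14153904e+00  1.66032512e-04  1.60596644e+00]
top (0, [[0.0, 0.0], [0.0, 0.0], [0.0, 0.0], [0.0, 0.0]], np.float64(nan))
[]
scene (814, [[0.52920001745224, -0.05220000073313713], [0.5730999708175659, -0.05220000073313713], [0.573199987411499, 0.07810000330209732], [0.5292999744415283, 0.07819999754428864]], np.float64(0.0818))
plane [-0.05521486 -0.00147541  0.08430463]
[(0.95, array([0.5775, 0.0133, 0.0744]))]
  return _methods._mean(a, axis=axis, dtype=dtype,
  ret = ret.dtype.type(ret / rcount)
```

Run:
```python
from fit import *
def plane(X,m,x,y):
    P=X[m]; 
    for _ in range(3):
        A=np.c_[P[:,0]-x,P[:,1]-y,np.ones(len(P))]; c,*_=np.linalg.lstsq(A,P[:,2],rcond=None); r=P[:,2]-A@c; P=P[abs(r)<2.5*r.std()+1e-5]
    return len(P),c.round(4),r.std().round(5)
x,y=.513,.0123
p=manip.get_image("scene"); X=cloud(p)
print("tongue",plane(X,near(X,x+.036,y,.02,.06,.06,.11),x,y))
print("leaf",plane(X,near(X,.71,.02,.08,.08,.015,.035),.71,.02))
print("table",plane(X,near(X,.5,.17,.03,.05,-.02,.02),.5,.17), plane(X,near(X,.5,-.15,.03,.05,-.02,.02),.5,-.15))
for dx in np.arange(0,.08,.008):
    m=near(X,x+dx,y,.004,.06,.06,.13); print(round(dx,3),m.sum(),np.percentile(X[m][:,2],[10,50,90]).round(4) if m.sum() else 0)
cv2.imwrite("pics/s2.png",cv2.resize(p["frame"][120:330,140:390],None,fx=2.8,fy=2.8))
```

```text
tongue (638, array([-0.0022, -0.0002,  0.0816]), np.float64(0.00155))
leaf (4003, array([ 0.0014, -0.0009,  0.0253]), np.float64(0.0017))
table (681, array([-0.0015, -0.0011,  0.0001]), np.float64(0.00189)) (710, array([0.0062, 0.0011, 0.0001]), np.float64(0.00178))
0.0 119 [0.092  0.1128 0.1154]
0.008 375 [0.0807 0.0942 0.1127]
0.016 156 [0.0795 0.0821 0.0982]
0.024 140 [0.0793 0.0817 0.0839]
0.032 132 [0.0794 0.0815 0.0837]
0.04 131 [0.0795 0.0814 0.0836]
0.048 137 [0.0796 0.0815 0.0838]
0.056 134 [0.0794 0.0817 0.0833]
0.064 131 [0.0791 0.0814 0.0839]
0.072 11 [0.081  0.0828 0.0841]
```

View pics/s2.png

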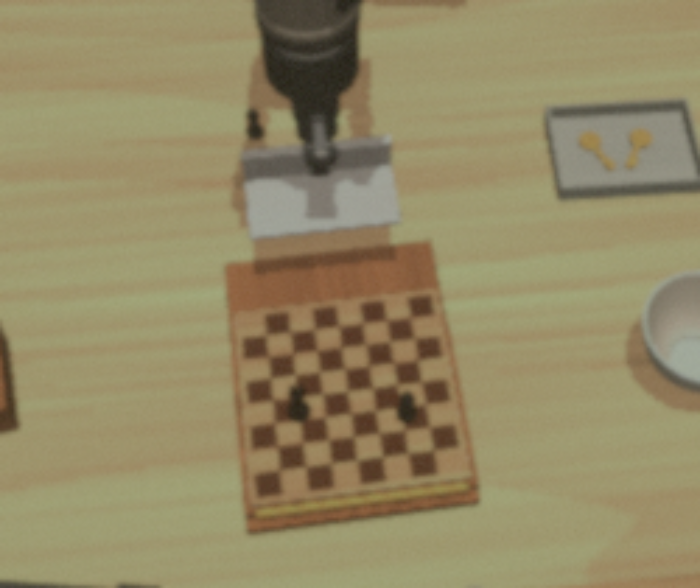

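>>> play_rows([
  {"rx": 0,"ry": 0,"rz": 0,"dx": 0.035,"dy": 0,"dz": 0.35,"gripper": 0},
  {"rx": 0,"ry": 0,"rz": 0,"dx": 0,"dy": 0,"dz": 0.35,"gripper": 0},
  {"rx": 0,"ry": 0,"rz": 0,"dx": 0,"dy": 0,"dz": 0.25,"gripper": 0},
  {"rx": 0,"ry": 0,"rz": 0,"dx": 0,"dy": 0,"dz": 0.1,"gripper": 0},
  {"rx": 0,"ry": 0,"rz": 0,"dx": 0,"dy": 0,"dz": 0,"gripper": 0},
])

```text
time: 7.38
ee_pos: [0.5131, 0.015, 0.0224]
tcp_rot: [-3.141, 0.0, 1.607]
ft_force: [-0.3, -0.6, -3.3]
grip_width: 0.0088
grasp_force: 79.3
```

Run:
```python
from fit import *
s=manip.read_state(); print(s["ee_pos"],s["tcp_rot"],s["ft_force"])
x,y=s["ee_pos"][:2]
p=manip.get_image("scene"); X=cloud(p)
for dx in np.arange(.02,.12,.008):
    m=near(X,x+dx,y,.004,.055,-.02,.05); print(round(dx,3),m.sum(),np.percentile(X[m][:,2],[10,50,90]).round(4))
print([(round(d["score"],2),w(p,d["point"]).round(4)) for k in("tongue","lap_edge") for d in manip.place_of(p,k)[:1]])
cv2.imwrite("pics/s3.png",cv2.resize(p["frame"][180:310,200:330],None,fx=4.5,fy=4.5,interpolation=cv2.INTER_CUBIC))
```

```text
[0.51314372 0.01498581 0.02238014] [-3.14127314e+00  6.37639041e-05  1.60656702e+00] [-0.29426088 -0.64550209 -3.32025405]
0.02 132 [0.0168 0.0191 0.0337]
0.028 110 [0.0163 0.0185 0.0205]
0.036 123 [0.0162 0.0186 0.0205]
0.044 97 [0.0169 0.019  0.0206]
0.052 129 [0.0161 0.0187 0.0207]
0.06 124 [0.015  0.018  0.0206]
0.068 169 [0.0101 0.0136 0.0192]
0.076 112 [0.0098 0.0123 0.0144]
0.084 119 [0.0101 0.0124 0.0145]
0.092 114 [0.0103 0.0125 0.0144]
0.1 24 [0.0124 0.0236 0.0254]
0.108 116 [0.0234 0.025  0.0274]
0.116 132 [0.0229 0.0252 0.0275]
[(0.76, array([0.5805, 0.0174, 0.011 ])), (0.8, array([0.6176, 0.0169, 0.0196]))]
```

View pics/s3.png

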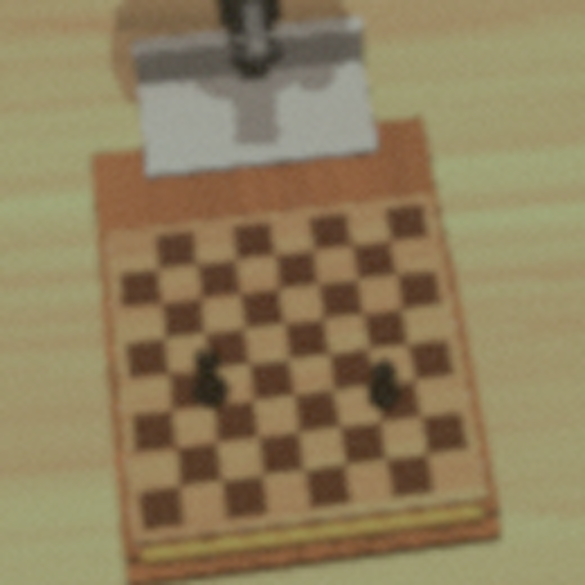

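>>> play_rows([
  {"rx": 0,"ry": 0,"rz": 0,"dx": 0,"dy": 0.2,"dz": 0,"gripper": 0},
  {"rx": 0,"ry": 0,"rz": 0,"dx": 0,"dy": 0.2,"dz": 0,"gripper": 0},
  {"rx": 0,"ry": 0,"rz": 0,"dx": 0,"dy": 0.15,"dz": 0,"gripper": 0},
  {"rx": 0,"ry": 0,"rz": 0,"dx": 0,"dy": 0.1,"dz": 0,"gripper": 0},
  {"rx": 0,"ry": 0,"rz": 0,"dx": 0,"dy": 0.1,"dz": 0,"gripper": 0},
])

```text
time: 8.15
ee_pos: [0.5583, 0.0167, 0.0223]
tcp_rot: [-3.141, 0.0, 1.607]
ft_force: [0.4, -0.2, -1.5]
grip_width: 0.0086
grasp_force: 79.3
```

>>> play_rows([
  {"rx": 0,"ry": 0,"rz": 0,"dx": 0,"dy": 0.1,"dz": 0,"gripper": 0},
  {"rx": 0,"ry": 0,"rz": 0,"dx": 0,"dy": 0.1,"dz": 0,"gripper": 0},
  {"rx": 0,"ry": 0,"rz": 0,"dx": 0,"dy": 0.1,"dz": 0,"gripper": 0},
  {"rx": 0,"ry": 0,"rz": 0,"dx": 0,"dy": 0.03,"dz": 0,"gripper": 0},
  {"rx": 0,"ry": 0,"rz": 0,"dx": 0,"dy": 0,"dz": 0,"gripper": 0},
])

```text
time: 8.78
ee_pos: [0.5778, 0.0174, 0.0224]
tcp_rot: [-3.141, 0.0, 1.607]
ft_force: [-0.7, 0.3, -2.6]
grip_width: 0.0086
grasp_force: 79.3
```

Run:
```python
from fit import *
s=manip.read_state(); print(s["ee_pos"],s["tcp_rot"],s["ft_force"])
x,y=s["ee_pos"][:2]
p=manip.get_image("scene"); X=cloud(p)
for dx in np.arange(.02,.12,.008):
    m=near(X,x+dx,y,.004,.055,-.02,.05); print(round(dx,3),m.sum(),np.percentile(X[m][:,2],[10,50,90]).round(4))
print([(round(d["score"],2),w(p,d["point"]).round(4)) for k in("pawn","bishop","lap_edge") for d in manip.place_of(p,k)[:1]])
cv2.imwrite("pics/s4.png",cv2.resize(p["frame"][180:310,200:330],None,fx=4.5,fy=4.5,interpolation=cv2.INTER_CUBIC))
```

```text
[0.57784451 0.01740046 0.0224001 ] [-3.14137864e+00  4.69315916e-05  1.60662702e+00] [-0.73319947  0.28482042 -2.61863205]
0.02 136 [0.0166 0.019  0.0221]
0.028 115 [0.016  0.0186 0.0207]
0.036 72 [0.0171 0.0204 0.0245]
0.044 121 [0.0229 0.0252 0.0273]
0.052 121 [0.0231 0.0253 0.0276]
0.06 138 [0.0235 0.0255 0.0277]
0.068 130 [0.0227 0.0247 0.0276]
0.076 129 [0.0231 0.0251 0.0278]
0.084 131 [0.0229 0.0254 0.0272]
0.092 135 [0.0233 0.0256 0.0275]
0.1 134 [0.0233 0.0254 0.0273]
0.108 143 [0.0233 0.0256 0.0277]
0.116 137 [0.0228 0.0255 0.0273]
[(0.52, array([0.7344, 0.0697, 0.0223])), (0.39, array([ 0.7185, -0.022 ,  0.0268])), (0.98, array([0.6151, 0.0175, 0.0195]))]
```

View pics/s4.png

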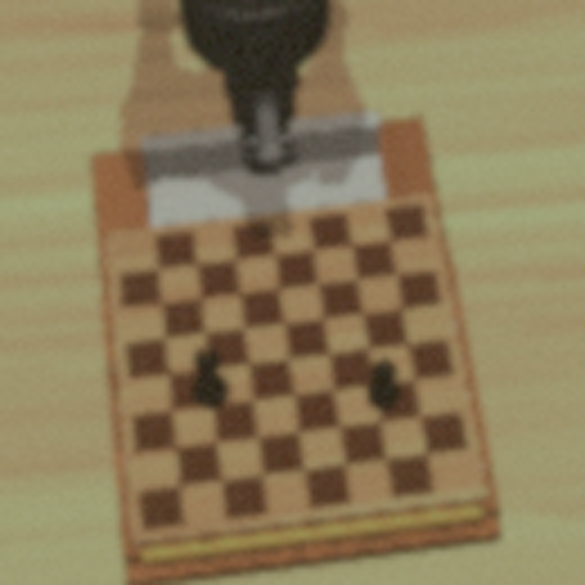

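The tongue is about 25 mm under the lap, centred. The leaf is down and both pieces stand, at pixels (210,380) and (385,385). Next I lower it gently.

>>> play_rows([
  {"rx": 0,"ry": 0,"rz": 0,"dx": 0,"dy": 0,"dz": 0.02,"gripper": 0},
  {"rx": 0,"ry": 0,"rz": 0,"dx": 0,"dy": 0,"dz": 0.015,"gripper": 0},
  {"rx": 0,"ry": 0,"rz": 0,"dx": 0,"dy": 0,"dz": 0.01,"gripper": 0},
  {"rx": 0,"ry": 0,"rz": 0,"dx": 0,"dy": 0,"dz": 0,"gripper": 0},
  {"rx": 0,"ry": 0,"rz": 0,"dx": 0,"dy": 0,"dz": 0,"gripper": 0},
], force=100)

```text
time: 9.6
ee_pos: [0.5778, 0.0174, 0.02]
tcp_rot: [-3.141, 0.0, 1.607]
ft_force: [-1.9, 0.1, 1.8]
grip_width: 0.0086
grasp_force: 101.7
```

>>> play_rows([
  {"rx": 0,"ry": 0,"rz": 0,"dx": 0,"dy": 0,"dz": 0.01,"gripper": 0},
  {"rx": 0,"ry": 0,"rz": 0,"dx": 0,"dy": 0,"dz": 0,"gripper": 0},
  {"rx": 0,"ry": 0,"rz": 0,"dx": 0,"dy": 0,"dz": 0,"gripper": 0},
  {"rx": 0,"ry": 0,"rz": 0,"dx": 0,"dy": 0,"dz": 0,"gripper": 0},
  {"rx": 0,"ry": 0,"rz": 0,"dx": 0,"dy": 0,"dz": 0,"gripper": 0},
])

```text
time: 10.22
ee_pos: [0.5778, 0.0174, 0.0199]
tcp_rot: [3.141, 0.0, 1.607]
ft_force: [-4.1, 0.3, 6.6]
grip_width: 0.0081
grasp_force: 102.5
```

>>> play_rows([
  {"rx": 0,"ry": 0,"rz": 0,"dx": 0,"dy": 0,"dz": 0.01,"gripper": 0},
  {"rx": 0,"ry": 0,"rz": 0,"dx": 0,"dy": 0,"dz": 0.01,"gripper": 0},
  {"rx": 0,"ry": 0,"rz": 0,"dx": 0,"dy": 0,"dz": 0,"gripper": 0},
  {"rx": 0,"ry": 0,"rz": 0,"dx": 0,"dy": 0,"dz": 0,"gripper": 0},
  {"rx": 0,"ry": 0,"rz": 0,"dx": 0,"dy": 0,"dz": 0,"gripper": 0},
])

```text
time: 10.85
ee_pos: [0.5778, 0.0174, 0.0199]
tcp_rot: [3.141, 0.0, 1.607]
ft_force: [-6.8, 0.1, 16.3]
grip_width: 0.0083
grasp_force: 103.9
```

Run:
```python
from fit import *
p=manip.get_image("scene"); X=cloud(p)
s=manip.read_state(); print(s["ee_pos"],s["tcp_rot"],s["ft_force"],s["wrist_torque"])
x,y=s["ee_pos"][:2]
for dx in np.arange(.02,.06,.008):
    m=near(X,x+dx,y,.004,.055,-.02,.05); print(round(dx,3),m.sum(),np.percentile(X[m][:,2],[10,50,90]).round(4))
for sg in(-1,1):
    m=near(X,x+.025,y+sg*.04,.008,.02,-.02,.05); print(np.median(X[m][:,2]))
cv2.imwrite("pics/s5.png",cv2.resize(p["frame"][180:310,200:330],None,fx=4.5,fy=4.5,interpolation=cv2.INTER_CUBIC))
```

```text
[0.57784243 0.01736837 0.01991405] [3.14098275e+00 2.97085735e-04 1.60673376e+00] [-6.51349271 -0.23576979 14.87254793] [-0.00884767  1.24566447 -0.00277568]
0.02 134 [0.0136 0.0162 0.0192]
0.028 118 [0.014  0.0164 0.0191]
0.036 46 [0.0163 0.0223 0.0249]
0.044 124 [0.0227 0.0248 0.0269]
0.052 118 [0.023  0.0252 0.0279]
0.015834499373821004
0.016395543335329554
```

View pics/s5.png

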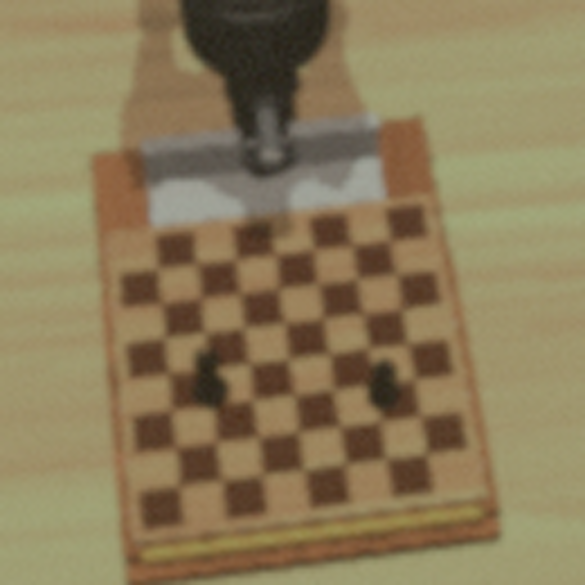

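The strip is flat on the ledge, with its top about 16 mm above the table. It's pressed with about 17 N, the leaf is down and both pieces are upright.

```bash
python3 -c "
from rig import manip
print(manip.sign_off())"
```

```text
the job is handed in; nothing more can be done
None
```

I handed the job in at about 11 s of the 37 s limit, though no verdict came back: the strip's tongue is about 25 mm under the leaf, square and centred, and the gripper is still holding it pressed flat on the ledge with about 17 N, with the leaf down and both pieces standing.

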